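# Scrub out the steel tumbler with the bottle brush and hang the brush back

## Task

Take the bottle brush off its drying stand and scrub out the tall open steel tumbler with it: push the brush right down to the tumbler's bottom three times, drawing it up well past the tumbler's middle between the strokes, gently enough that the tumbler stays standing about where it is. Then hang the brush back in the fork of its stand, upright with its collar resting on both prongs, and let go; do not shift the mug and the closed jar that stand among these things.

Things in the scene. Friction and masses are not known exactly. Their poses are not given: they have to be found in the camera images.
- brush_grip (a point): Middle of the black handle of the bottle brush (loose, 206 mm long, about 90 g, hanging upright in the stand's fork at the start): grip it here. The handle is a flat-sided bar, 22 mm along the brush's x and 16 mm along its y, reaching from 42 mm below to 38 mm above this point. z is the brush's long axis, up.
- brush_tip (a point): Lower end of the brush's white bristle head, on its axis, 168 mm below brush_grip. The head is 47 mm across, 72 mm long, rounded at the tip and rigid; an 8 mm rod, 48 mm of it bare, joins it to the collar.
- brush_collar (a point): Centre of the underside of the brush's round collar (36 mm across, 6 mm thick, just below the handle), 48 mm below brush_grip and 120 mm above the tip; this face rests on the fork. z is the brush's long axis, up.
- brush: The bottle brush as a whole; origin at its tip, z along the brush towards the handle.
- fork_rest (a point): Place where the brush hangs on its stand: midway between the fork's two prongs, level with their top faces, 150 mm above the table. x runs along the prongs: the brush leaves towards -x and comes in towards +x. The slot is 18 mm wide, closed 38 mm away at +x; at -x the prongs end 30 mm away in lips 5 mm thick and 6 mm high, over which the collar must be lifted.
- stand: The steel drying stand, fixed; origin on the table right below fork_rest, same axes. Prongs 13 mm wide, 8 mm thick, carried by a 16 mm post 52 mm towards +x; nothing rises above the lips. The bristle head can rise 40 mm from where it hangs before it meets the fork. Base plate 8 mm thick, reaching 53 mm to -x, 77 mm to +x, 50 mm to either side.
- tumbler_floor (a point): Centre of the inner floor of the tall open tumbler of bare steel (loose, 110 mm high, 68 mm across, bore 59 to 60 mm, 0.2 to 0.45 kg, standing on the table): 5 mm above its underside, 105 mm below its rim. z is its axis, up.
- mug: White mug, 82 mm across, 88 mm high, with a handle at its +y: a bystander. Origin at the centre of its underside.
- jar: Closed jar with a flat steel lid, 68 mm across, 100 mm high: a bystander. Origin at the centre of its underside.
- tumbler: The tumbler as a whole; origin at the centre of its underside.
Not all that is in view belongs to the job. What is shaped like the stand but turquoise is not meant.

How it is judged:
By the outcome, as a careful person would: the job done as asked, in the order asked, and still so for the second after the job is handed in, with the robot touching nothing.
It also fails if it takes over 64 s, if anything falls off the work surface, if the arm or the gripper's body presses on something with over 40 N, if the wrist force passes 120 N, or if a joint passes its speed limit or range.

## Robot

A 7-joint arm with a two-finger parallel gripper is mounted at the origin on the work surface. World frame = base frame: x ahead of the robot, y to its left, z up, the work surface at z = 0. Lengths are in m, angles in rad, forces in N, time in s.
With the tool pointing down it reaches from about 0.425 to 0.925 m from the base axis. Payload 6.8 kg.
Tool frame: the origin (TCP) lies between the finger pads; the fingertips stand 14 mm ahead of it and the grasp point (between the pads) lies 5 mm behind it; z points along the fingers, y is the line along which they close (so a half turn about z gives the same grasp; the last joint's range is limited). The gripper opens to 85 mm and grips with 20 to 120 N. Pads are 22 mm wide; open, the fingers measure 114 mm over their backs; the gripper's body (76 mm by 85 mm) begins 54 mm behind the grasp point. The pads swing forward as they close: fully open they stand 13 mm farther back than shut.
Start: joints at [1.11, 0.477, 0.022, 1.555, -0.011, 1.109, -0.083], TCP at [0.233, -0.633, 0.245] pointing down, gripper open.
Joint ranges: [-2.96, 2.96], [-0.34, 2.1], [-1.41, 1.46], [0.24, 2.44], [-1.37, 4.51], [0.17, 1.92], [-2.96, 2.96]. Speed limits (rad/s): [2.39, 2.39, 3.14, 3.14, 3.14, 3.14, 3.14].

## Interface

Orientations are given as a rotation vector (axis times angle).
In Python, from bench import r, imaging gives the robot as it stands.
- The arm moves only by the tool apply_moves, never from a script. Its argument "moves" is a list of rows, each a list of 2 entries, a list of its own where there are three numbers: the shift along the tool's x, y, z in cm, then the turn about the tool's z in rad. In form: [[[tx, ty, tz], roll], ...]. A call has 1 to 10 rows; each row is the pose to reach, as a shift and turn from the pose commanded when the call began, along the tool's axes at that moment; what a row does not reach only later rows make up. A row lasts 1/12 s, in which the tool goes at most 41.7 mm and 7.16 degrees, less where a joint would pass 70% of its speed; a pose out of reach is approached as far as the arm can. A call with a gripper value outside its range is refused whole. "claw" is the opening, from 0 (shut) to 1 (fully open), set as the call begins (left out, the last holds). The fingers move at their own pace and stop on an object; "grip_force" is the grip in N (left out, the last holds). Time passes only in rows, so rows that repeat a pose let the fingers close. It gives the time, the measured TCP pose, the force and the opening at its end, in the units of the state.
- r.get_obs(): the state, without advancing time (a new reading comes with each control period).
- imaging.grab_frame(name): name is "scene" or "top" or "wrist"; returns a dict with "frame" (400x640x3 uint8, blue, green, red), "intrinsics" (3x3 intrinsics, pixels), "k1" (the pictures are not rectified: a ray, as slopes to the right and down, at radius r is drawn at 1 + k1 r^2 times it, then the intrinsics apply), "T" (4x4, takes a point from camera to world coordinates). Camera axes: x right, y up, looking along -z (the intrinsics and any distortion apply to the point x, -y, -z); pixel columns grow to the right and rows downward; lengths in m; the calibration is good to about 2 mm. A picture is of the moment at which its call begins. There is no depth.
- r.hand_in(): hands the job in, once; it reports no verdict.
The state is a dict: "clock": time; "joints": joint angles; "qvel": joint speeds; "tau": joint torques, N m; "tcp_pos": TCP position; "orientation": TCP orientation; "contact_force": force on the tool from outside, world axes, zero at the start; "moment": the same for the moment, N m; "grip_width": finger opening in m.
Only numpy, scipy, OpenCV 4.12 (cv2) and the standard library are available. Lean on these libraries where they do the work, as an engineer would, in place of code of your own. Each camera call takes 0.05 s, during which the arm holds its last target. There are 200 camera calls.

## Working session

There is one attempt and no reset: what is moved stays moved. The work goes in short steps, Python scripts to look and compute and a tool call to move; the robot and the scene stay as the last step left them, time stands still between calls to the robot, and variables do not carry over. Pictures are saved under pics/ and viewed, on a budget of 10 in all, crops included, one or two more only if the job needs it, and the job is handed in when it is done.

Besides the shell and the picture viewer there is one more tool, called after "Call:" as name(argument=value, ...), one argument or row to a line, values as JSON. apply_moves: Moves the arm, as the interface text tells. Its arguments: {"type":"object","properties":{"moves":{"type":"array","items":{"type":"array"}},"claw":{"type":"number"},"grip_force":{"type":"number"}},"required":["moves"]}

```bash
ls; mkdir -p pics; cat > h.py <<'E'
import numpy as np, cv2
from scipy.spatial.transform import Rotation as R
from bench import r, imaging
def ray(f,u,v):
    K=f["intrinsics"];x=(u-K[0,2])/K[0,0];y=(v-K[1,2])/K[1,1]
    a,b=x,y
    for _ in range(30):
        s=1+f["k1"]*(a*a+b*b);a,b=x/s,y/s
    T=np.array(f["T"]);d=T[:3,:3]@np.array([a,-b,-1.]);return T[:3,3],d/np.linalg.norm(d)
def onz(f,u,v,z):
    o,d=ray(f,u,v);return o+d*(z-o[2])/d[2]
def proj(f,p):
    T=np.array(f["T"]);c=T[:3,:3].T@(np.array(p)-T[:3,3]);a,b=c[0]/-c[2],-c[1]/-c[2]
    s=1+f["k1"]*(a*a+b*b);K=f["intrinsics"];return K[0,0]*a*s+K[0,2],K[1,1]*b*s+K[1,2]
def tri(f,p,g,q):
    o,d=ray(f,*p);o2,e=ray(g,*q);A=np.stack([d,-e],1);t=np.linalg.lstsq(A,o2-o,rcond=None)[0]
    P,Q=o+d*t[0],o2+e*t[1];return (P+Q)/2,np.linalg.norm(P-Q)
E
python3 - <<'E'
from h import *
import pickle
F={n:imaging.grab_frame(n) for n in("scene","top")}
pickle.dump(F,open("F.pkl","wb"))
for n in F:
    F[n]["intrinsics"]=np.array(F[n]["intrinsics"]);print(n,F[n]["intrinsics"].tolist(),F[n]["k1"],np.round(F[n]["T"],3).tolist());cv2.imwrite(f"pics/{n}.png",F[n]["frame"])
print(r.get_obs())
E
```

```text
pics
scene [[487.715647936105, 0.0, 316.5980637310486], [0.0, 487.715647936105, 199.06867821388184], [0.0, 0.0, 1.0]] -0.10922370699803462 [[-0.536, -0.666, 0.519, 1.119], [0.844, -0.412, 0.344, 0.463], [-0.015, 0.623, 0.782, 1.136], [0.0, 0.0, 0.0, 1.0]]
top [[515.2368346673694, 0.0, 319.65062593824763], [0.0, 515.2368346673694, 200.3826328799306], [0.0, 0.0, 1.0]] -0.05288970787594012 [[0.006, 0.998, -0.06, 0.385], [-1.0, 0.006, -0.001, -0.002], [-0.001, 0.06, 0.998, 1.59], [0.0, 0.0, 0.0, 1.0]]
{'clock': 0.1, 'joints': array([ 1.10990634,  0.47770822,  0.0223294 ,  1.55634915, -0.01151125,
        1.10930167, -0.08308224]), 'qvel': array([-0.00014171, -0.00178091, -0.00210706, -0.00260846,  0.00074293,
        0.0006527 , -0.00090428]), 'tau': array([ 4.30910455e-03, -5.97762680e+01,  1.61397535e+00, -2.81954241e+01,
        1.29656945e-02,  5.00483395e-03,  2.78356094e-05]), 'tcp_pos': array([ 0.23304938, -0.63294797,  0.24443029]), 'orientation': array([-3.09126397e+00, -5.51081420e-01,  6.09292679e-04]), 'contact_force': array([-1.06102133, -0.48840599,  0.39652189]), 'moment': array([-0.01579204, -0.01016375, -0.00678306]), 'grip_width': 0.08535966768860455}
```

View pics/scene.png

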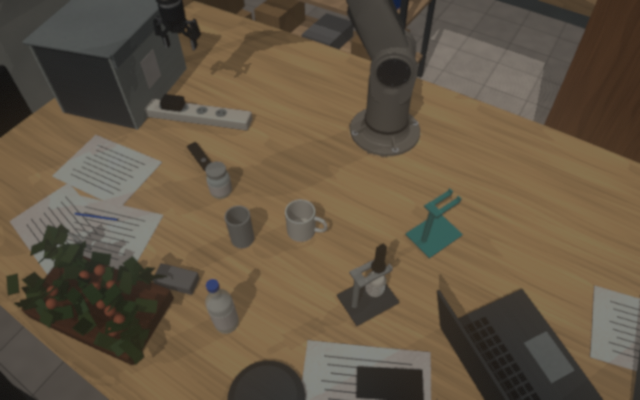

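View pics/top.png

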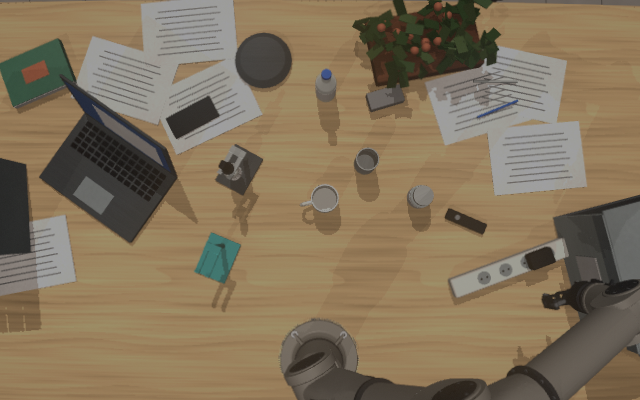

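Scene and top show these objects:
- **Brush in the grey stand:** scene (375,275), top (235,168). The turquoise look-alike at top (218,257) is not meant.
- **Tumbler candidates:** the open grey cup at top (367,160) / scene (239,227), and the lidded jar at top (420,196) / scene (218,180). The open, tall, dark-bore one fits the tumbler.
- **Mug:** top (324,198).

I'll confirm this with an enlarged crop.

```bash
python3 - <<'E'
from h import *
import pickle
F=pickle.load(open("F.pkl","rb"))
t=F["top"]["frame"];s=F["scene"]["frame"]
def c(im,x,y,w,h,k): return cv2.convertScaleAbs(cv2.resize(im[y:y+h,x:x+w],None,fx=k,fy=k,interpolation=cv2.INTER_CUBIC),alpha=1.7)
a=np.hstack([c(t,210,135,65,65,6),c(t,345,135,65,65,6)])  #780x390
b=np.hstack([c(s,330,235,80,80,0+4.875)[:, :390],c(s,200,160,80,80,4.875)[:, :390]])
im=np.vstack([a,b]);cv2.imwrite("pics/crop.png",cv2.resize(im,(600,600)))
E
```

```text
(no output)
```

View pics/crop.png

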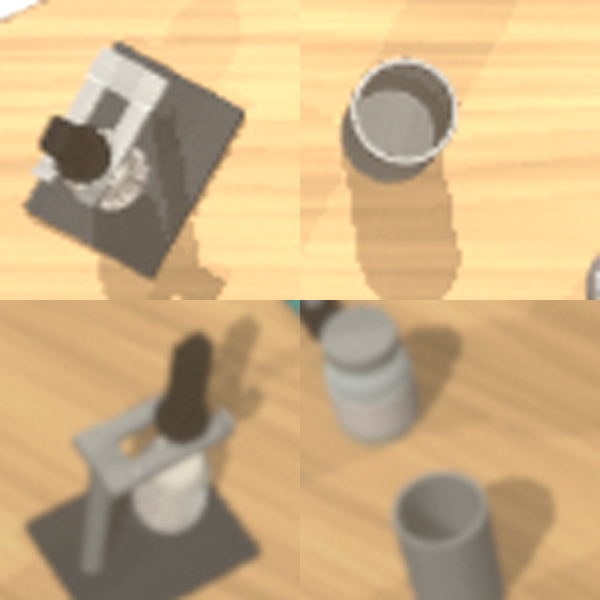

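```bash
python3 - <<'E'
from h import *
import pickle
F=pickle.load(open("F.pkl","rb"));t=F["top"];s=F["scene"]
T=lambda x,y:(210+x/4.615,135+y/4.615)
S=lambda x,y:(330+x/3.75,235+(y-300)/3.75)
C=np.array([onz(t,*T(*p),.008) for p in[(118,42),(245,112),(152,278),(25,208)]])
print(C.round(4)); e=[np.linalg.norm(C[i]-C[(i+1)%4]) for i in range(4)];print(np.round(e,4))
ax=(C[0]+C[1]-C[2]-C[3]);ax/=np.linalg.norm(ax);ay=(C[0]+C[3]-C[1]-C[2]);ay/=np.linalg.norm(ay)
print("ax",ax,np.arctan2(ax[1],ax[0]),"ay ang",np.arctan2(ay[1],ay[0])-np.pi/2)
fr=C.mean(0)-.012*ax;print("fork",fr)
Cs=np.array([onz(s,*S(*p),.008) for p in[(25,525),(260,550)]]);print("scene corners",Cs.round(4))
# refine in scene: project fork & handle top & collar for comparison
for p in(.15,.198,.236): 
  q=fr.copy();q[2]=p;u=proj(t,q);v=proj(s,q);print(p,np.round(u,1),"crop",round((u[0]-210)*4.615),round((u[1]-135)*4.615),"scene crop",round((v[0]-330)*3.75),round((v[1]-235)*3.75+300))
print("tumbler top",onz(t,345+104/4.615,135+110/4.615,.11),"scene",onz(s,238.1,216,.11))
print("jar",onz(t,421,196,.1),"mug",onz(t,325,198,.088))
# bright rim ellipse fits
E
```

```text
[[0.6532 0.2622 0.008 ]
 [0.6062 0.1761 0.008 ]
 [0.4943 0.2368 0.008 ]
 [0.5408 0.3228 0.008 ]]
[0.0982 0.1273 0.0978 0.1277]
ax [ 0.87963725 -0.47564514  0.        ] -0.49569730294331976 ay ang -0.4974323424332856
fork [0.56310804 0.25517611 0.008     ]
scene corners [[0.6094 0.1789 0.008 ]
 [0.5419 0.3243 0.008 ]]
0.15 [229.3 167.3] crop 89 149 scene crop 173 420
0.198 [226.2 165.1] crop 75 139 scene crop 179 379
0.236 [223.6 163.3] crop 63 131 scene crop 185 344
tumbler top [ 0.59500912 -0.13761974  0.11      ] scene [ 0.59557527 -0.13374003  0.11      ]
jar [ 0.48886897 -0.29398681  0.1       ] mug [ 0.48214578 -0.01536366  0.088     ]
```

```bash
cat >> h.py <<'E'
def plan(*targets):
    "prints shifts (cm, tool axes now) and roll for (x,y,z,yaw of tool x)"
    o=r.get_obs();M=R.from_rotvec(o["orientation"]).as_matrix();y0=np.arctan2(M[1,0],M[0,0])
    print("t",round(o["clock"],2),"tcp",o["tcp_pos"].round(4),"yaw",y0.round(4),"tilt z",M[:,2].round(4),"j",o["joints"].round(2),"w",o["grip_width"].round(4),"F",o["contact_force"].round(2))
    for x in targets:
        s=M.T@(np.array(x[:3])-o["tcp_pos"])*100
        w=x[3] if len(x)>3 else y0
        print(s.round(2).tolist(),"roll",round(-((w-y0+np.pi)%(2*np.pi)-np.pi),3))
E
python3 -c "
from h import *
plan((.233,-.633,.38),(.52,-.15,.4),(.563,.255,.36,2.644))"
```

```text
Traceback (most recent call last):
  File "h.py", line 21, in plan
    print("t",round(o["clock"],2),"tcp",o["tcp_pos"].round(4),"yaw",y0.round(4),"tilt z",M[:,2].round(4),"j",o["joints"].round(2),"w",o["grip_width"].round(4),"F",o["contact_force"].round(2))
                                                                                                                                      ^^^^^^^^^^^^^^^^^^^^^
AttributeError: 'float' object has no attribute 'round'
```

```bash
sed -i 's/o\["grip_width"\].round(4)/round(o["grip_width"],4)/' h.py
python3 -c "
from h import *
plan((.233,-.633,.38),(.52,-.15,.4),(.563,.255,.36,2.644))"
```

```text
t 0.1 tcp [ 0.233  -0.6329  0.2444] yaw 0.3528 tilt z [-7.0e-04  1.5e-03 -1.0e+00] j [ 1.11  0.48  0.02  1.56 -0.01  1.11 -0.08] w 0.0854 F [-1.06 -0.49  0.4 ]
[-0.01, -0.02, -13.56] roll -0.0
[43.61, -35.43, -15.5] roll -0.0
[61.65, -71.94, -11.45] roll -2.291
```

Call:
apply_moves(
  moves=[
    [[0,0,-4],-0.12],
    [[0,0,-8],-0.24],
    [[0,0,-12],-0.36],
    [[3,-2.4,-14],-0.48],
    [[6,-5,-15.5],-0.6],
    [[9,-7.5,-15.5],-0.72],
    [[12,-10,-15.5],-0.84],
    [[15,-12.2,-15.5],-0.96],
    [[18,-14.6,-15.5],-1.08],
    [[21,-17,-15.5],-1.2],
  ],
  claw=1,
)

```text
clock: 0.93
tcp_pos: [0.372, -0.3995, 0.4]
orientation: [-2.235, -2.207, 0.0]
contact_force: [0.9, -0.7, 0.2]
grip_width: 0.0853
```

```bash
python3 -c "
from h import *
plan((.52,-.15,.4),(.563,.255,.36,2.644))"
```

```text
t 0.93 tcp [ 0.372  -0.3995  0.4   ] yaw 1.5585 tilt z [-5.e-04  1.e-04 -1.e+00] j [ 0.97  0.17 -0.3   1.63  0.05  1.34  0.65] w 0.0853 F [ 0.92 -0.7   0.19]
[25.13, 14.49, -0.0] roll -0.0
[65.68, 18.3, 4.0] roll -1.085
```

Call:
apply_moves(
  moves=[
    [[3.4,2,0],-0.1],
    [[6.8,4,0],-0.2],
    [[10.2,6,0],-0.3],
    [[13.6,8,0],-0.4],
    [[17,10,0],-0.5],
    [[20.6,12,0],-0.6],
    [[24.5,13.4,0],-0.7],
    [[28.5,14.2,0],-0.8],
    [[32.5,14.8,0],-0.9],
    [[36.5,15.2,0],-1.0],
  ],
)

```text
clock: 1.77
tcp_pos: [0.5301, -0.0372, 0.3999]
orientation: [-0.904, -3.008, 0.0]
contact_force: [0.5, 0.6, 0.5]
grip_width: 0.0856
```

```bash
python3 -c "
from h import *
plan((.563,.255,.36,2.644))"
```

```text
t 1.77 tcp [ 0.5301 -0.0372  0.3999] yaw 2.5578 tilt z [-5.e-04  1.e-04 -1.e+00] j [ 0.54  0.19 -0.68  1.65  0.12  1.35  0.83] w 0.0856 F [0.47 0.62 0.52]
[13.36, 26.19, 4.0] roll -0.086
```

Call:
apply_moves(
  moves=[
    [[1.8,3.6,0],-0.02],
    [[3.6,7.2,0],-0.04],
    [[5.4,10.8,0],-0.06],
    [[7.2,14.2,0],-0.086],
    [[9,17.6,0],-0.086],
    [[10.8,21,0],-0.086],
    [[12.2,24,0.5],-0.086],
    [[13,25.5,0.8],-0.086],
    [[13.4,26.2,1],-0.086],
    [[13.4,26.2,1],-0.086],
  ],
)

```text
clock: 2.6
tcp_pos: [0.5633, 0.2548, 0.3892]
orientation: [-0.776, -3.042, 0.001]
contact_force: [0.3, 0.1, 0.2]
grip_width: 0.0855
```

```bash
python3 - <<'E'
from h import *
import pickle
plan((.563,.255,.36,2.644))
F={n:imaging.grab_frame(n) for n in("wrist","scene","top")}
pickle.dump(F,open("G.pkl","wb"))
w=F["wrist"];print(np.round(w["T"],3).tolist());cv2.imwrite("pics/w1.png",cv2.convertScaleAbs(w["frame"],alpha=1.6))
for z in(.15,.198,.236):print(z,np.round(proj(w,(.5631,.2552,z)),1))
E
```

```text
t 2.6 tcp [0.5633 0.2548 0.3892] yaw 2.642 tilt z [-2.e-03  2.e-04 -1.e+00] j [ 0.05  0.39 -0.8   1.46  0.28  1.41  0.32] w 0.0855 F [0.34 0.08 0.18]
[0.03, 0.0, 2.92] roll -0.002
[[0.479, -0.843, -0.244, 0.5], [0.878, 0.46, 0.135, 0.29], [-0.001, -0.278, 0.96, 0.518], [0.0, 0.0, 0.0, 1.0]]
0.15 [321.6 171.9]
0.198 [321.6 181.5]
0.236 [321.6 191.3]
```

View pics/w1.png

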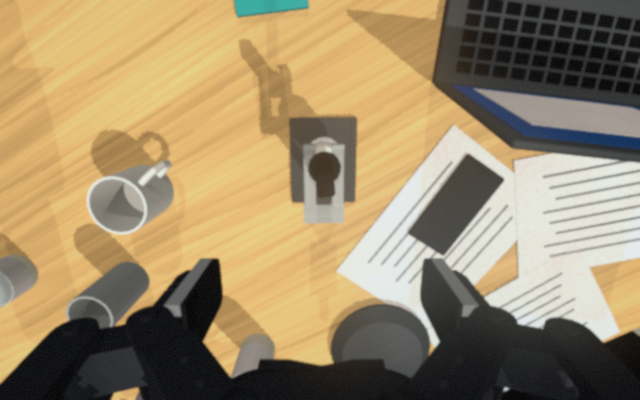

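The wrist view is square with the stand: collar about (324,167), handle down to about (326,195), fork end about (324,222). I'll measure the handle, fork and collar more exactly from its pixels.

```bash
python3 - <<'E'
from h import *
import pickle
w=pickle.load(open("G.pkl","rb"))["wrist"]
g=cv2.cvtColor(w["frame"],cv2.COLOR_BGR2GRAY)
def blob(m,seed):
    n,l,s,c=cv2.connectedComponentsWithStats(m.astype(np.uint8));return l==l[seed[1],seed[0]]
b=blob(g<35,(324,168))
for v in range(145,202,2):
    x=np.where(b[v,280:370])[0]+280
    f=np.where((g[v,280:370]>85)&(g[v,280:370]<170)&(w["frame"][v,280:370].max(1)-w["frame"][v,280:370].min(1).astype(int)<25))[0]+280
    print(v,(x.min(),x.max(),len(x)) if len(x) else None,(f.min(),f.max()) if len(f) else None)
print(g[185:200:2,312:342].tolist())
K=w["intrinsics"];print(K[0][0])
a=np.array(w["T"])[:3,0]; 
for u,v,z in((324,168,.156),(326,190,.236),(324,222,.15),(303,205,.15),(345,205,.15)):print(u,v,onz(w,u,v,z).round(4))
E
```

```text
145 (np.int64(280), np.int64(369), 90) (np.int64(315), np.int64(343))
147 (np.int64(280), np.int64(369), 90) (np.int64(305), np.int64(344))
149 (np.int64(280), np.int64(369), 90) (np.int64(305), np.int64(344))
151 (np.int64(280), np.int64(369), 90) (np.int64(315), np.int64(343))
153 (np.int64(280), np.int64(369), 90) (np.int64(333), np.int64(343))
155 (np.int64(280), np.int64(369), 89) (np.int64(306), np.int64(343))
157 (np.int64(280), np.int64(369), 89) (np.int64(305), np.int64(343))
159 (np.int64(280), np.int64(369), 89) (np.int64(304), np.int64(343))
161 (np.int64(280), np.int64(369), 88) (np.int64(304), np.int64(343))
163 (np.int64(280), np.int64(369), 84) (np.int64(304), np.int64(343))
165 (np.int64(280), np.int64(369), 85) (np.int64(304), np.int64(343))
167 (np.int64(280), np.int64(369), 87) (np.int64(304), np.int64(343))
169 (np.int64(280), np.int64(369), 86) (np.int64(304), np.int64(343))
171 (np.int64(280), np.int64(369), 88) (np.int64(304), np.int64(343))
173 (np.int64(280), np.int64(369), 90) (np.int64(304), np.int64(343))
175 (np.int64(280), np.int64(369), 90) (np.int64(3
[... 1459 characters left out ...]
4, 115, 111, 98, 75, 53, 42, 41, 41, 40, 40, 40, 42, 42, 42, 42, 42, 44, 44, 43, 45, 49, 70, 95, 111, 115, 116, 116, 116, 115], [115, 114, 110, 98, 78, 56, 44, 40, 40, 41, 41, 43, 42, 42, 41, 43, 42, 44, 45, 49, 59, 75, 94, 109, 115, 117, 116, 116, 116, 115], [115, 115, 110, 98, 79, 62, 56, 53, 52, 49, 49, 50, 53, 53, 54, 54, 54, 55, 59, 72, 92, 107, 115, 118, 118, 117, 117, 116, 116, 115], [115, 114, 112, 98, 80, 66, 61, 60, 60, 59, 60, 59, 59, 59, 59, 60, 62, 61, 64, 80, 98, 111, 117, 119, 117, 117, 116, 116, 116, 116]]
339.1123224852307
324 168 [0.5596 0.2601 0.156 ]
326 190 [0.5639 0.2591 0.236 ]
324 222 [0.6157 0.2297 0.15  ]
303 205 [0.5864 0.2185 0.15  ]
345 205 [0.6092 0.2603 0.15  ]
```

```bash
python3 - <<'E'
from h import *
import pickle
w=pickle.load(open("G.pkl","rb"))["wrist"]
g=cv2.cvtColor(w["frame"],cv2.COLOR_BGR2GRAY)
for v in range(140,206,3): print(v,"".join("%4d"%a for a in g[v,300:350:2]))
ax=np.array([.8795,-.4757]);ay=np.array([.4757,.8795]);f=np.array([.5643,.2573])
for u,v,z in((325,195.5,.236),(324,168,.156),(324,152,.156),(324,184,.156),(324,222,.15)):
    d=onz(w,u,v,z)[:2]-f;print(u,v,z,"along %.4f lat %.4f"%(d@ax,d@ay))
E
```

```text
140   49  49  51  48  50  53  68  89  99 109 105 109 111 112 115 116 104  85  65  61  59  59  60  60  60
143   49  51  57  60  60  69  88  95  96  93  95  96  96  97  95  97  96  95  86  74  70  70  64  60  60
146   56  63  84  87  87  86  87  86  95 102 105 106 111 119 113 107 105 112 113 113 112 112  92  61  59
149   55  65  83  86  85  86  86  87  99 108 110 110 112 130 139 135 116 113 113 112 113 111  89  61  59
152   49  58  78  83  81  82  80  81  93  85  67  60  59  69  86 103 100 106 109 109 108 105  83  60  60
155   49  55  77  86  86  85  75  54  40  37  35  36  35  37  36  40  41  63  96 110 110 108  80  60  60
158   49  58  84  90  89  76  49  37  37  35  35  34  36  37  37  38  37  40  52  93 112 109  80  61  60
161   50  61  94  92  83  53  35  35  35  35  35  36  34  35  35  35  38  39  39  61 103 109  80  60  59
164   50  60  94  94  72  41  36  36  34  34  35  36  35  33  34  35  37  39  38  43  80 107  80  61  60
167   55  62 100 107  69  37  36  36  33  36  34  36  34  35  35  36  38  41  38  40  73 105  80  61  60
170   59  64  98 106  72  40  38  36  35  35  36  
[... 702 characters left out ...]
116 117 116 115 109  75  40  39  40  42  41  43  43  43  69 111 116 116 111  75  60  61
194   60  62  94 114 117 115 115 111  75  43  41  41  42  41  42  42  47  80 113 116 116 111  75  62  62
197   58  61  91 115 117 115 115 110  79  56  52  49  53  54  54  59  92 115 118 117 116 111  74  62  62
200   60  61  93 115 117 115 115 111  81  60  61  60  60  61  59  66  99 117 117 116 116 111  77  64  64
203  110 109 105 115 117 115 115 111  90  69  67  68  67  66  69  79 103 118 118 117 116 114 107 109 107
325 195.5 0.236 along 0.0037 lat 0.0005
324 168 0.156 along -0.0055 lat 0.0002
324 152 0.156 along -0.0228 lat 0.0002
324 184 0.156 along 0.0122 lat 0.0002
324 222 0.15 along 0.0584 lat 0.0002
```

```bash
python3 -c "
from h import *
plan((.5588,.2603,.193,2.644))"
```

```text
t 2.75 tcp [0.5648 0.2512 0.3903] yaw 2.6364 tilt z [ 2.0e-04 -1.3e-03 -1.0e+00] j [ 0.05  0.39 -0.79  1.46  0.28  1.41  0.32] w 0.0854 F [ 0.33 -0.88 -0.02]
[0.98, 0.53, 19.73] roll -0.008
```

Call:
apply_moves(
  moves=[
    [[0.5,0.3,2],-0.008],
    [[1.0,0.5,5],-0.008],
    [[1.0,0.5,8],-0.008],
    [[1.0,0.5,10],-0.008],
    [[1.0,0.5,10],-0.008],
    [[1.0,0.5,10],-0.008],
  ],
)

```text
clock: 3.25
tcp_pos: [0.5582, 0.2603, 0.2903]
orientation: [-0.773, -3.044, 0.002]
contact_force: [0.0, 0.2, 0.2]
grip_width: 0.0851
```

```bash
python3 - <<'E'
from h import *
plan((.5588,.2603,.193,2.644))
w=imaging.grab_frame("wrist");plan()
g=cv2.convertScaleAbs(w["frame"],alpha=1.6);cv2.imwrite("pics/w2.png",g)
ax=np.array([.8795,-.4757]);f=np.array([.5643,.2573])
for p in((*(f-.0063*ax),.236),(*(f-.0055*ax),.156),(*(f+.0047*ax),.236)):print(np.round(proj(w,p),1))
E
```

```text
t 3.25 tcp [0.5582 0.2603 0.2903] yaw 2.6442 tilt z [-9.0e-04 -1.4e-03 -1.0e+00] j [ 0.03  0.45 -0.78  1.61  0.33  1.22  0.26] w 0.0851 F [0.02 0.24 0.19]
[-0.05, 0.04, 9.73] roll 0.0
t 3.3 tcp [0.5588 0.2613 0.2917] yaw 2.6447 tilt z [ 1.4e-03  2.0e-04 -1.0e+00] j [ 0.03  0.45 -0.78  1.61  0.33  1.22  0.26] w 0.0853 F [-0.7   0.1   0.14]
[321.8 235.1]
[321.8 198.8]
[321.8 252.5]
```

View pics/w2.png

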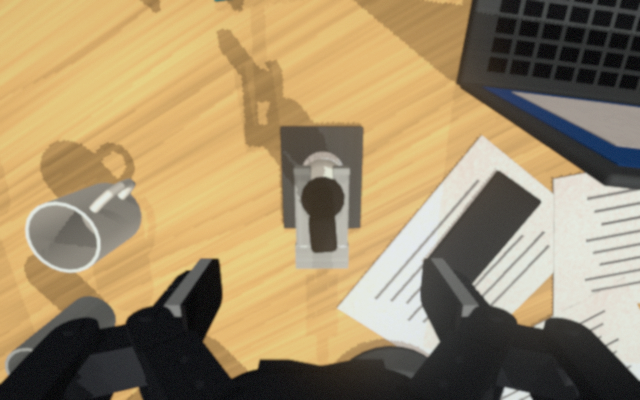

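The view shows the handle end face at x 310–337, bottom edge about row 250, against the predicted 321.8 / 252. The fingers straddle it evenly at 220 and 424, so I'll descend and grip.

Call:
apply_moves(
  moves=[
    [[0,0,3],0],
    [[0,0,6],0],
    [[0,0,8.5],0],
    [[0,0,9.8],0],
    [[0,0,9.8],0],
  ],
)

```text
clock: 3.72
tcp_pos: [0.5576, 0.2612, 0.1911]
orientation: [-0.77, -3.044, 0.003]
contact_force: [-0.2, -0.3, 0.2]
grip_width: 0.0853
```

Call:
apply_moves(
  moves=[
    [[0,0,0],0],
    [[0,0,0],0],
    [[0,0,0],0],
    [[0,0,0],0],
    [[0,0,0],0],
    [[0,0,0],0],
    [[0,0,0],0],
    [[0,0,0],0],
  ],
  claw=0,
  grip_force=60,
)

```text
clock: 4.38
tcp_pos: [0.5581, 0.2625, 0.1931]
orientation: [0.769, 3.045, 0.001]
contact_force: [-1.9, 0.3, 5.7]
grip_width: 0.0155
```

```bash
python3 - <<'E'
from h import *
plan()
for n in("top",): imaging.grab_frame(n)
plan()
E
```

```text
t 4.38 tcp [0.5581 0.2625 0.1931] yaw 2.6467 tilt z [ 8.e-04  1.e-04 -1.e+00] j [-0.    0.54 -0.74  1.71  0.41  1.05  0.2 ] w 0.0155 F [-1.85  0.31  5.67]
t 4.43 tcp [0.5581 0.2625 0.1931] yaw 2.6467 tilt z [ 8.e-04  1.e-04 -1.e+00] j [-0.    0.54 -0.74  1.71  0.41  1.05  0.2 ] w 0.0155 F [-2.7  -1.41  5.09]
```

Call:
apply_moves(
  moves=[
    [[0,0,-0.6],0],
    [[0,0,-1.2],0],
    [[0,0,-1.8],0],
    [[1.5,0,-1.8],0],
    [[3,0,-1.8],0],
    [[5,0,-1.8],0],
    [[7,0,-1.8],0],
    [[9,0,-1.8],0],
    [[9.5,0,-1.8],0],
    [[9.5,0,-4],0],
  ],
)

```text
clock: 5.27
tcp_pos: [0.4694, 0.3074, 0.229]
orientation: [-0.76, -3.043, 0.009]
contact_force: [0.4, -0.6, -1.7]
grip_width: 0.0152
```

```bash
python3 - <<'E'
from h import *
f=imaging.grab_frame("scene");plan((.484,.302,.33),(.54,.05,.36),(.595,-.136,.33))
t=imaging.grab_frame("top")
a=cv2.resize(f["frame"][160:330,180:460],None,fx=2.8,fy=2.8);cv2.imwrite("pics/s2.png",cv2.convertScaleAbs(a,alpha=1.6))
E
```

```text
t 5.32 tcp [0.4727 0.3092 0.2352] yaw 2.6504 tilt z [ 1.2e-03  6.0e-04 -1.0e+00] j [-0.06  0.42 -0.81  1.79  0.34  1.07  0.09] w 0.0155 F [1.96 0.4  2.24]
[-1.34, -0.09, -9.48] roll -0.0
[-18.17, -19.67, -12.48] roll -0.0
[-31.79, -33.48, -9.49] roll -0.0
```

View pics/s2.png

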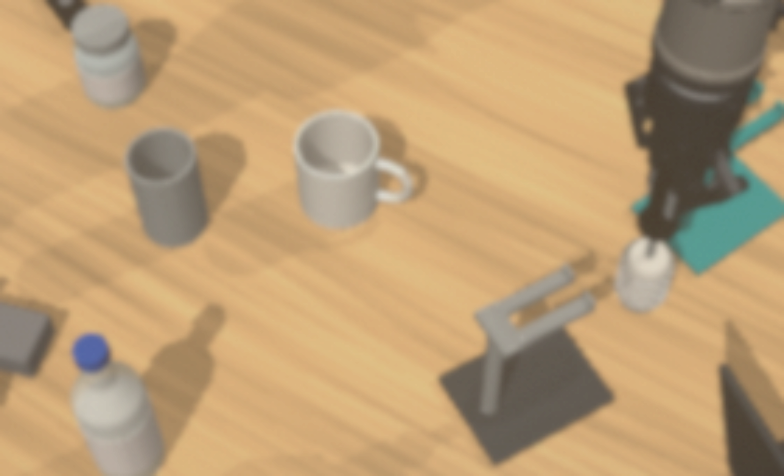

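The brush is held and clear of the fork: head at (645,272) in the crop, tumbler standing at (165,185). Now lift and carry it over the tumbler.

Call:
apply_moves(
  moves=[
    [[0,0,-4],0],
    [[0,0,-8],0],
    [[-1,-1,-11.5],0],
    [[-3.5,-3.5,-12],0],
    [[-6,-6.2,-12],0],
    [[-8.5,-9,-12],0],
    [[-11,-11.5,-12],0],
    [[-13.5,-14,-12],0],
    [[-16,-16.7,-12],0],
    [[-18.5,-19.4,-12],0],
  ],
)

```text
clock: 6.2
tcp_pos: [0.5449, 0.047, 0.3517]
orientation: [0.77, 3.046, -0.001]
contact_force: [0.7, -0.1, -0.6]
grip_width: 0.0155
```

```bash
python3 -c "
from h import *
plan((.595,-.136,.325))"
```

```text
t 6.2 tcp [0.5449 0.047  0.3517] yaw 2.6464 tilt z [-0.e+00 -4.e-04 -1.e+00] j [ 0.41  0.26 -0.74  1.69  0.18  1.27  0.71] w 0.0155 F [ 0.72 -0.09 -0.59]
[-13.1, -13.72, 2.68] roll -0.0
```

Call:
apply_moves(
  moves=[
    [[-2.6,-2.7,0],0],
    [[-5.2,-5.4,0],0],
    [[-7.8,-8.1,0],0],
    [[-10,-10.5,0.5],0],
    [[-11.7,-12.2,1],0],
    [[-12.7,-13.2,1.5],0],
    [[-13.1,-13.7,1.8],0],
    [[-13.1,-13.7,1.8],0],
    [[-13.1,-13.7,1.8],0],
    [[-13.1,-13.7,1.8],0],
  ],
)

```text
clock: 7.03
tcp_pos: [0.5952, -0.1313, 0.3348]
orientation: [0.764, 3.047, 0.001]
contact_force: [-0.1, 0.4, -1.0]
grip_width: 0.0152
```

```bash
python3 - <<'E'
from h import *
import pickle
plan()
F={n:imaging.grab_frame(n) for n in("wrist","scene","top")};pickle.dump(F,open("H.pkl","wb"))
c=lambda im,x,y,k:cv2.convertScaleAbs(cv2.resize(im[y:y+100,x:x+100],None,fx=4,fy=4,interpolation=cv2.INTER_CUBIC),alpha=1.6)
w=cv2.convertScaleAbs(F["wrist"]["frame"],alpha=1.6)
a=np.vstack([cv2.resize(w[:, 120:520],(400,400))[:400]])
p=proj(F["scene"],(.595,-.136,.11));q=proj(F["top"],(.595,-.136,.11));print(p,q,proj(F["wrist"],(.595,-.136,.11)))
cv2.imwrite("pics/t1.png",np.hstack([a,c(F["scene"]["frame"],int(p[0])-50,int(p[1])-50,4)]))
E
```

```text
t 7.03 tcp [ 0.5952 -0.1313  0.3348] yaw 2.65 tilt z [ 6.e-04  7.e-04 -1.e+00] j [ 0.6   0.37 -0.64  1.57  0.23  1.27  1.  ] w 0.0152 F [-0.06  0.45 -0.99]
(np.float64(237.56154601558939), np.float64(215.4867942795273)) (np.float64(366.9758173307182), np.float64(158.8347236790359)) (np.float64(316.9970783062184), np.float64(176.3603511097689))
```

View pics/t1.png

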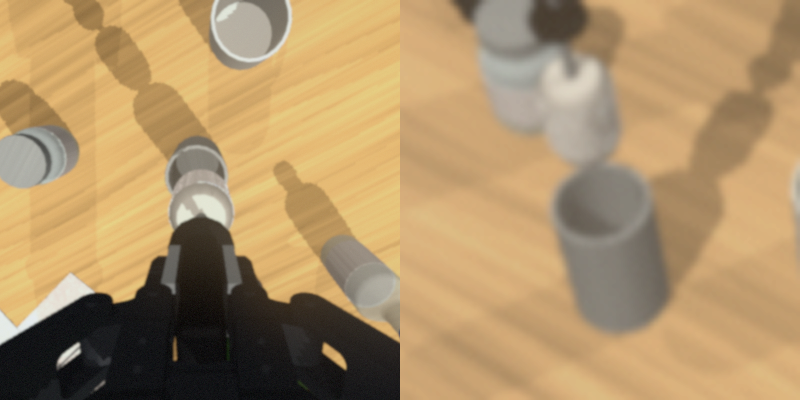

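The wrist crop shows the rim at x 166–228 (full-frame centre about 317) and the head centred about 321. In the scene crop the head hovers above the rim. I'll measure the rim and the head axis by fit.

```bash
python3 - <<'E'
from h import *
import pickle
H=pickle.load(open("H.pkl","rb"));F=pickle.load(open("F.pkl","rb"))
# rim outer edge in start top view: bright low-saturation ring
t=F["top"];c=t["frame"][140:185,345:392].astype(int)
sat=c.max(2)-c.min(2)
m=((c.min(2)>85)&(sat<22)).astype(np.uint8)
n,l,s,ce=cv2.connectedComponentsWithStats(m);k=1+np.argmax(s[1:,4])
cs,_=cv2.findContours((l==k).astype(np.uint8),cv2.RETR_EXTERNAL,cv2.CHAIN_APPROX_NONE)
e=cv2.fitEllipse(max(cs,key=len));print("top",e,onz(t,e[0][0]+345,e[0][1]+140,.11))
# wrist: rim widths by row; grey (low sat) vs wood
w=H["wrist"];f=w["frame"].astype(int);sat=f.max(2)-f.min(2)
for v in range(140,226,4):
    x=np.where(sat[v,270:370]<24)[0]+270;print(v,x.min() if len(x) else 0,x.max() if len(x) else 0,end=" | ")
print()
# brush head axis in wrist: predicted
o=r.get_obs();p=o["tcp_pos"]
for h in(.163,.120,.091):
    q=p-[0,0,h];print(h,np.round(proj(w,q),1),np.round(proj(H["scene"],q),1),np.round(proj(H["top"],q),1))
s=H["scene"]["frame"].astype(int);sat=s.max(2)-s.min(2)
print("scene")
for v in range(178,208,2):
    x=np.where((sat[v,222:258]<26)&(s[v,222:258].min(1)>70))[0]+222;print(v,(x.min(),x.max()) if len(x) else 0,end=" | ")
E
```

```text
top ((22.098264694213867, 18.742015838623047), (21.02058982849121, 22.03023338317871), 47.19133377075195) [ 0.59527258 -0.13635462  0.11      ]
140 305 329 | 144 300 334 | 148 297 336 | 152 295 338 | 156 292 340 | 160 289 342 | 164 288 344 | 168 287 345 | 172 286 346 | 176 286 347 | 180 286 346 | 184 287 346 | 188 288 347 | 192 291 348 | 196 293 349 | 200 291 350 | 204 290 351 | 208 289 352 | 212 289 353 | 216 289 352 | 220 290 352 | 224 292 350 | 
0.163 [320.1 189.2] [235.2 201.6] [367.6 155.6]
0.12 [320. 203.] [232.6 190.8] [369.1 153.3]
0.091 [319.9 215.1] [230.9 183.2] [370.2 151.6]
scene
178 (np.int64(222), np.int64(231)) | 180 (np.int64(222), np.int64(236)) | 182 (np.int64(222), np.int64(238)) | 184 (np.int64(222), np.int64(238)) | 186 (np.int64(222), np.int64(239)) | 188 (np.int64(222), np.int64(239)) | 190 (np.int64(222), np.int64(240)) | 192 (np.int64(222), np.int64(240)) | 194 (np.int64(222), np.int64(241)) | 196 (np.int64(222), np.int64(241)) | 198 (np.int64(224), np.int64(241)) | 200 (np.int64(225), np.int64(240)) | 202 (np.int64(226), np.int64(239)) | 204 (np.int64(228), np.int64(238)) | 206 (np.int64(231), np.int64(241)) |
```

Call:
apply_moves(
  moves=[
    [[-0.2,-0.45,0],0],
    [[-0.2,-0.45,1.5],0],
    [[-0.2,-0.45,3],0],
    [[-0.2,-0.45,4.5],0],
    [[-0.2,-0.45,6],0],
    [[-0.2,-0.45,7.5],0],
    [[-0.2,-0.45,8],0],
    [[-0.2,-0.45,8],0],
  ],
)

```text
clock: 7.85
tcp_pos: [0.5939, -0.1389, 0.2531]
orientation: [-0.769, -3.044, 0.0]
contact_force: [0.4, -0.5, -1.2]
grip_width: 0.0152
```

```bash
python3 - <<'E'
from h import *
plan((.595,-.1362,.175))
f=imaging.grab_frame("scene");plan((.595,-.1362,.175))
w=imaging.grab_frame("wrist")
c=lambda im,x,y:cv2.convertScaleAbs(cv2.resize(im[y:y+100,x:x+100],None,fx=4,fy=4,interpolation=cv2.INTER_CUBIC),alpha=1.6)
cv2.imwrite("pics/t2.png",np.hstack([c(f["frame"],187,165),c(w["frame"],270,130)]))
E
```

```text
t 7.85 tcp [ 0.5939 -0.1389  0.2531] yaw 2.6469 tilt z [-2.5e-03  4.0e-04 -1.0e+00] j [ 0.59  0.43 -0.62  1.67  0.27  1.12  0.97] w 0.0152 F [ 0.39 -0.47 -1.24]
[0.02, 0.3, 7.81] roll -0.0
t 7.9 tcp [ 0.5946 -0.1389  0.2543] yaw 2.6469 tilt z [-6.e-04  1.e-04 -1.e+00] j [ 0.59  0.43 -0.62  1.67  0.27  1.13  0.97] w 0.0154 F [ 0.67  0.88 -0.09]
[0.09, 0.25, 7.93] roll -0.0
```

View pics/t2.png

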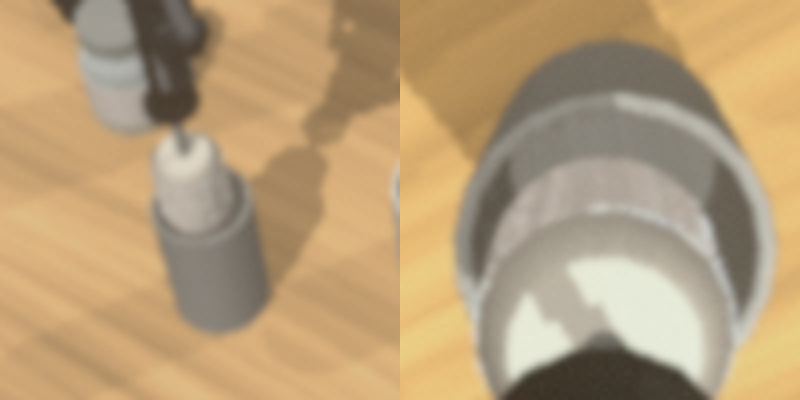

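The head is inside the rim. In the wrist crop the rim centre is about 617 and the head axis about 604, so the brush sits roughly 2.7 mm off to tool -y, which agrees with the readout. I'll correct that and go down.

Call:
apply_moves(
  moves=[
    [[0.05,0.25,0],0],
    [[0.05,0.25,0.8],0],
    [[0.05,0.25,2],0],
    [[0.05,0.25,3.2],0],
    [[0.05,0.25,4.4],0],
    [[0.05,0.25,5.6],0],
    [[0.05,0.25,6.8],0],
    [[0.05,0.25,7.4],0],
    [[0.05,0.25,7.4],0],
    [[0.05,0.25,7.4],0],
  ],
)

```text
clock: 8.78
tcp_pos: [0.5954, -0.1362, 0.1799]
orientation: [-0.769, -3.045, -0.0]
contact_force: [0.3, 0.2, -1.4]
grip_width: 0.0155
```

Call:
apply_moves(
  moves=[
    [[0,0,0.3],0],
    [[0,0,0.6],0],
    [[0,0,0.6],0],
  ],
)

```text
clock: 9.03
tcp_pos: [0.5955, -0.1364, 0.1742]
orientation: [0.769, 3.046, -0.0]
contact_force: [-0.2, 0.8, 0.1]
grip_width: 0.0155
```

No sideways force. I'll feel for the floor in small steps.

Call:
apply_moves(
  moves=[
    [[0,0,0.2],0],
    [[0,0,0.4],0],
    [[0,0,0.4],0],
  ],
)

```text
clock: 9.28
tcp_pos: [0.5953, -0.1364, 0.17]
orientation: [-0.769, -3.046, 0.0]
contact_force: [-0.8, 0.3, -1.0]
grip_width: 0.0154
```

Call:
apply_moves(
  moves=[
    [[0,0,0.15],0],
    [[0,0,0.3],0],
    [[0,0,0.3],0],
  ],
)

```text
clock: 9.53
tcp_pos: [0.5959, -0.1364, 0.1681]
orientation: [0.769, 3.045, -0.0]
contact_force: [-1.3, 0.3, 5.8]
grip_width: 0.0154
```

Floor contact: 6 N at z 0.168, exactly as predicted. Now draw up 7.5 cm (tip about 80 mm, against the tumbler's middle at 55 mm) and make the second stroke.

Call:
apply_moves(
  moves=[
    [[0,0,-1.5],0],
    [[0,0,-3],0],
    [[0,0,-4.5],0],
    [[0,0,-6],0],
    [[0,0,-7.5],0],
    [[0,0,-7.5],0],
    [[0,0,-7.5],0],
  ],
)

```text
clock: 10.12
tcp_pos: [0.5959, -0.1364, 0.2427]
orientation: [0.769, 3.044, -0.0]
contact_force: [0.2, 0.3, -1.9]
grip_width: 0.0154
```

Call:
apply_moves(
  moves=[
    [[0,0,1.5],0],
    [[0,0,3],0],
    [[0,0,4.5],0],
    [[0,0,6],0],
    [[0,0,6.8],0],
    [[0,0,7.2],0],
    [[0,0,7.5],0],
    [[0,0,7.5],0],
    [[0,0,7.5],0],
  ],
)

```text
clock: 10.87
tcp_pos: [0.5959, -0.1364, 0.1681]
orientation: [0.769, 3.045, -0.0]
contact_force: [-1.3, -0.2, 3.9]
grip_width: 0.0153
```

Call:
apply_moves(
  moves=[
    [[0,0,-1.5],0],
    [[0,0,-3],0],
    [[0,0,-4.5],0],
    [[0,0,-6],0],
    [[0,0,-7.5],0],
    [[0,0,-7.5],0],
    [[0,0,-7.5],0],
  ],
)

```text
clock: 11.45
tcp_pos: [0.5959, -0.1364, 0.2427]
orientation: [0.769, 3.044, 0.0]
contact_force: [-1.3, -0.6, -1.0]
grip_width: 0.0156
```

Call:
apply_moves(
  moves=[
    [[0,0,1.5],0],
    [[0,0,3],0],
    [[0,0,4.5],0],
    [[0,0,6],0],
    [[0,0,6.8],0],
    [[0,0,7.2],0],
    [[0,0,7.6],0],
    [[0,0,7.6],0],
    [[0,0,7.6],0],
  ],
)

```text
clock: 12.2
tcp_pos: [0.5957, -0.1366, 0.1681]
orientation: [0.77, 3.045, -0.002]
contact_force: [-4.7, 0.0, 10.9]
grip_width: 0.0152
```

Call:
apply_moves(
  moves=[
    [[0,0,-2],0],
    [[0,0,-4],0],
    [[0,0,-6],0],
    [[0,0,-8],0],
    [[0,0,-10],0],
    [[0,0,-12],0],
    [[0,0,-14.5],0],
    [[0,0,-17],0],
    [[0,0,-19],0],
    [[0,0,-19],0],
  ],
)

```text
clock: 13.03
tcp_pos: [0.5976, -0.136, 0.3614]
orientation: [0.767, 3.038, 0.001]
contact_force: [-0.2, 0.9, -0.7]
grip_width: 0.0151
```

```bash
python3 - <<'E'
from h import *
import pickle
plan((.54,.05,.36),(.484,.302,.33))
H={n:imaging.grab_frame(n) for n in("scene","top")};pickle.dump(H,open("I.pkl","wb"))
# tumbler base/rim check against the start: difference outside arm
F=pickle.load(open("F.pkl","rb"))
a=cv2.absdiff(H["scene"]["frame"],F["scene"]["frame"]).max(2);print("scene tumbler lower half diff",a[222:245,228:250].mean(),"mug",a[205:240,288:312].mean())
E
```

```text
t 13.03 tcp [ 0.5976 -0.136   0.3614] yaw 2.6468 tilt z [ 0.0079 -0.0013 -1.    ] j [ 0.61  0.35 -0.64  1.53  0.22  1.32  1.02] w 0.0151 F [-0.15  0.94 -0.69]
[13.9, 13.64, 0.07] roll -0.0
[30.82, 33.15, 2.99] roll -0.0
scene tumbler lower half diff 2.630434782608696 mug 3.3392857142857144
```

Call:
apply_moves(
  moves=[
    [[2.6,2.6,0],0],
    [[5.2,5.2,0],0],
    [[7.8,7.8,0],0],
    [[10.4,10.4,0],0],
    [[13,13,0],0],
    [[15.6,16,0],0],
    [[18.2,19,0],0],
    [[20.8,22,0],0],
    [[23.4,24.8,0],0],
    [[26,27.8,0],0],
  ],
)

```text
clock: 13.97
tcp_pos: [0.4974, 0.2326, 0.3547]
orientation: [-0.77, -3.044, 0.003]
contact_force: [0.9, -1.0, -1.5]
grip_width: 0.0154
```

```bash
python3 -c "
from h import *
plan((.475,.306,.34,2.645),(.475,.306,.212,2.645))"
```

```text
t 13.97 tcp [0.4974 0.2326 0.3547] yaw 2.6464 tilt z [-0.0019 -0.0015 -1.    ] j [ 0.13  0.28 -0.83  1.67  0.21  1.29  0.33] w 0.0154 F [ 0.95 -1.01 -1.54]
[5.45, 5.4, 1.47] roll 0.001
[5.44, 5.43, 14.27] roll 0.001
```

Call:
apply_moves(
  moves=[
    [[2.5,2.5,0.5],0],
    [[4.8,4.8,1],0],
    [[5.45,5.4,2],0],
    [[5.45,5.4,5],0],
    [[5.45,5.4,8],0],
    [[5.45,5.4,11],0],
    [[5.45,5.4,13],0],
    [[5.45,5.4,14.2],0],
    [[5.45,5.4,14.2],0],
    [[5.45,5.4,14.2],0],
  ],
)

```text
clock: 14.8
tcp_pos: [0.4762, 0.3049, 0.2139]
orientation: [-0.769, -3.045, 0.001]
contact_force: [0.0, 0.2, -0.4]
grip_width: 0.0152
```

```bash
python3 - <<'E'
from h import *
plan((.5625,.259,.212,2.645))
w=imaging.grab_frame("wrist");plan((.5625,.259,.212,2.645))
s=imaging.grab_frame("scene")
c=lambda im,x,y:cv2.convertScaleAbs(cv2.resize(im[y:y+100,x:x+100],None,fx=4,fy=4,interpolation=cv2.INTER_CUBIC),alpha=1.6)
cv2.imwrite("pics/p1.png",np.hstack([c(s["frame"],340,220),cv2.convertScaleAbs(cv2.resize(w["frame"][100:300,220:420],(400,400)),alpha=1.6)]))
E
```

```text
t 14.8 tcp [0.4762 0.3049 0.2139] yaw 2.6468 tilt z [-1.3e-03 -4.0e-04 -1.0e+00] j [-0.06  0.45 -0.8   1.81  0.37  1.04  0.08] w 0.0152 F [ 0.03  0.18 -0.38]
[-9.77, 0.06, 0.18] roll 0.002
t 14.85 tcp [0.4767 0.3055 0.215 ] yaw 2.6468 tilt z [ 5.e-04  7.e-04 -1.e+00] j [-0.06  0.44 -0.8   1.81  0.37  1.04  0.08] w 0.0153 F [0.99 0.85 0.34]
[-9.76, -0.02, 0.3] roll 0.002
```

View pics/p1.png

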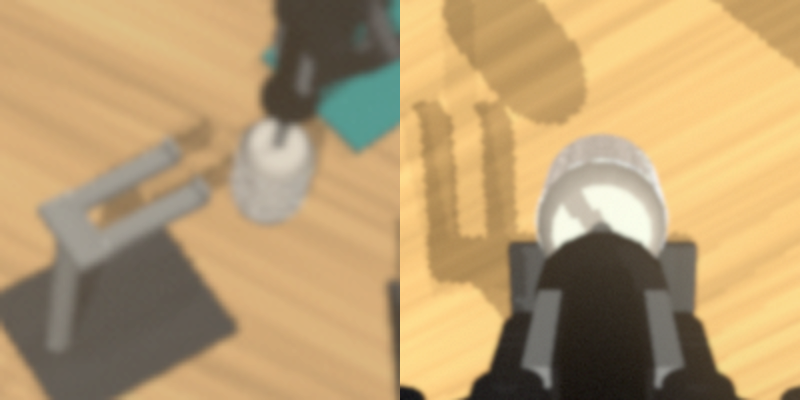

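In the wrist crop the base plate spans x 510–697 (centre 603) and the head is centred about 602, so it is aligned. Collar underside is about 15 mm above the lips, so I'll slide in.

Call:
apply_moves(
  moves=[
    [[-1.2,0,0.2],0],
    [[-2.4,0,0.2],0],
    [[-3.6,0,0.2],0],
    [[-4.8,0,0.2],0],
    [[-6,0,0.2],0],
    [[-7.2,0,0.2],0],
    [[-8.4,0,0.2],0],
    [[-9.3,0,0.2],0],
    [[-9.7,0,0.2],0],
    [[-9.7,0,0.2],0],
  ],
)

```text
clock: 15.73
tcp_pos: [0.5628, 0.2583, 0.2121]
orientation: [-0.772, -3.045, 0.0]
contact_force: [0.9, 0.5, -1.1]
grip_width: 0.0156
```

```bash
python3 - <<'E'
from h import *
plan((.5625,.259,.196,2.645))
s=imaging.grab_frame("scene");plan((.5625,.259,.196,2.645))
E
```

```text
t 15.73 tcp [0.5628 0.2583 0.2121] yaw 2.6451 tilt z [-1.e-04 -0.e+00 -1.e+00] j [ 0.02  0.53 -0.76  1.69  0.4   1.09  0.21] w 0.0156 F [ 0.89  0.5  -1.07]
[0.06, 0.05, 1.61] roll 0.0
t 15.78 tcp [0.5619 0.259  0.2121] yaw 2.6464 tilt z [-4.e-04  2.e-04 -1.e+00] j [ 0.02  0.53 -0.76  1.69  0.4   1.09  0.21] w 0.0151 F [ 0.31  0.03 -0.18]
[-0.06, 0.03, 1.61] roll 0.001
```

Call:
apply_moves(
  moves=[
    [[0,0,0.5],0],
    [[0,0,1],0],
    [[0,0,1.4],0],
    [[0,0,1.7],0],
    [[0,0,1.7],0],
    [[0,0,1.7],0],
  ],
)

```text
clock: 16.28
tcp_pos: [0.5615, 0.2591, 0.195]
orientation: [-0.769, -3.046, 0.001]
contact_force: [0.6, 0.2, 0.6]
grip_width: 0.0155
```

Call:
apply_moves(
  moves=[
    [[0,0,0.1],0],
    [[0,0,0.2],0],
    [[0,0,0.2],0],
    [[0,0,0.2],0],
  ],
)

```text
clock: 16.62
tcp_pos: [0.5618, 0.2591, 0.1934]
orientation: [0.769, 3.046, 0.0]
contact_force: [-0.3, -0.5, -1.2]
grip_width: 0.0151
```

Call:
apply_moves(
  moves=[
    [[0,0,0.1],0],
    [[0,0,0.15],0],
    [[0,0,0.15],0],
    [[0,0,0.15],0],
  ],
)

```text
clock: 16.95
tcp_pos: [0.5619, 0.2592, 0.1931]
orientation: [0.769, 3.045, -0.0]
contact_force: [-3.0, -1.5, 6.8]
grip_width: 0.0152
```

Contact: 7 N on the fork at the original height. I'll ease off and open.

Call:
apply_moves(
  moves=[
    [[0,0,-0.1],0],
    [[0,0,-0.1],0],
    [[0,0,-0.1],0],
  ],
)

```text
clock: 17.2
tcp_pos: [0.562, 0.2592, 0.1931]
orientation: [0.769, 3.045, 0.001]
contact_force: [-0.5, -0.7, 2.2]
grip_width: 0.0152
```

Call:
apply_moves(
  moves=[
    [[0,0,0],0],
    [[0,0,0],0],
    [[0,0,0],0],
    [[0,0,0],0],
    [[0,0,0],0],
    [[0,0,0],0],
    [[0,0,0],0],
    [[0,0,0],0],
    [[0,0,0],0],
    [[0,0,0],0],
  ],
  claw=0.8,
)

```text
clock: 18.03
tcp_pos: [0.5618, 0.2591, 0.1928]
orientation: [0.769, 3.046, 0.0]
contact_force: [0.8, 0.0, -0.3]
grip_width: 0.0684
```

Call:
apply_moves(
  moves=[
    [[0,0,-1],0],
    [[0,0,-2],0],
    [[0,0,-4],0],
    [[0,0,-6],0],
    [[0,0,-9],0],
    [[0,0,-12],0],
    [[0,0,-15],0],
    [[0,0,-17],0],
    [[0,0,-17],0],
    [[0,0,-17],0],
  ],
)

```text
clock: 18.87
tcp_pos: [0.5621, 0.2598, 0.3653]
orientation: [0.768, 3.043, 0.004]
contact_force: [-1.2, 0.8, -0.2]
grip_width: 0.0686
```

```bash
python3 - <<'E'
from h import *
import pickle
plan()
w=imaging.grab_frame("wrist");s=imaging.grab_frame("scene");t=imaging.grab_frame("top")
c=lambda im,x,y:cv2.convertScaleAbs(cv2.resize(im[y:y+100,x:x+100],None,fx=4,fy=4,interpolation=cv2.INTER_CUBIC),alpha=1.6)
cv2.imwrite("pics/e1.png",np.hstack([c(s["frame"],330,225),cv2.convertScaleAbs(cv2.resize(w["frame"][100:300,220:420],(400,400)),alpha=1.6)]))
F=pickle.load(open("F.pkl","rb"))
for n,f,b in(("scene tumbler",s,(200,250,222,258)),("scene mug",s,(195,245,280,330)),("scene jar",s,(158,200,203,235))):
    k="scene";y0,y1,x0,x1=b
    a=f["frame"][y0:y1,x0:x1].astype(np.float32).mean(2);g=F[k]["frame"][y0:y1,x0:x1].astype(np.float32).mean(2)
    print(n,"diff",np.abs(a-g).mean().round(2),"shift px",np.round(cv2.phaseCorrelate(g,a)[0],2))
ct=t["frame"][140:185,345:392].astype(int);m=((ct.min(2)>85)&(ct.max(2)-ct.min(2)<22)).astype(np.uint8)
cs,_=cv2.findContours(m,cv2.RETR_EXTERNAL,cv2.CHAIN_APPROX_NONE)
e=cv2.fitEllipse(max(cs,key=len));print("tumbler now",onz(t,e[0][0]+345,e[0][1]+140,.11))
E
```

```text
t 18.87 tcp [0.5621 0.2598 0.3653] yaw 2.647 tilt z [ 0.0036  0.0016 -1.    ] j [ 0.05  0.4  -0.81  1.5   0.3   1.36  0.3 ] w 0.0686 F [-1.22  0.83 -0.24]
scene tumbler diff 3.04 shift px [0.02 0.02]
scene mug diff 3.92 shift px [-0.02  0.1 ]
scene jar diff 4.15 shift px [0.07 0.6 ]
tumbler now [ 0.59511841 -0.1363401   0.11      ]
```

View pics/e1.png

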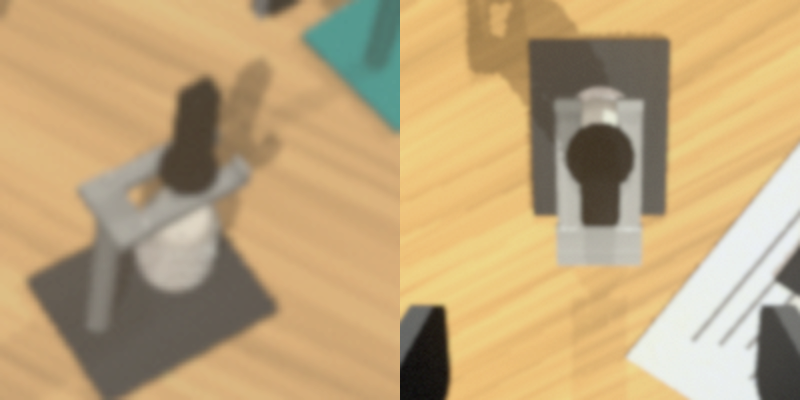

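The brush hangs upright: collar about (600,157) in the wrist crop, over both prongs (555–643), and the gripper is clear. Handing in.

```bash
python3 -c "
from h import *
print(r.hand_in())"
```

```text
the job is handed in; nothing more can be done
None
```

I took the brush off the grey stand and scrubbed the tumbler with three strokes. Then I hung the brush back in the fork, let go, and handed the job in at about 19 s of the 64 s allowed.

- **Strokes:** the brush met the tumbler's floor each time, with about 6, 4 and 11 N at TCP z ≈ 0.168 m. Between strokes I drew it up 75 mm, so the tip rose to about 80 mm, well above the tumbler's middle at 55 mm.
- **Brush at the end:** the last pictures show it upright and centred between the lips, with its collar over both prongs. The gripper is open and about 17 cm above where it let go.
- **Tumbler:** it stands within about 0.2 mm of where it started, measured from the top camera.
- **Mug and jar:** the mug showed no shift beyond 0.1 px in the scene camera. The jar check read a 0.6 px shift. I never went near the jar with the arm low, so I put that down to the changed arm shadow, but I did not check it further.
- **Disagreement:** the scene and top cameras placed the tumbler about 4 mm apart in y. The wrist camera agreed with the top view, so I used that.

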